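# Reassemble the washed spice grinder and hold its lid down for a test run

## Task

The spice grinder has been washed: set the steel cup fully home in the base, with its two black lugs down in the two notches of the neck, and let go of it, then put the clear domed lid with the black push cap over the cup so that it sits flat and centred on the red switch ring. Now test-run the grinder, which runs only while the lid is held down: press the lid firmly, without ramming it, until the ring is right down, keep it there for about three seconds, and finish with the lid still held down - do not let go at the end. Leave the jars, pepper shaker, timer, lemon and garlic where they are.

Things in the scene. Friction and masses are not known exactly. Their poses are not given: they have to be found in the camera images.
- grinder: white round cordless grinder base, about 100 mm across, fixed (cannot be pushed away). Origin: centre of its underside, z up. In its top is a round well for the cup, ringed by a white neck 78 mm across outside, top 107 mm above the origin; round the neck lies the red switch ring. The neck has two notches, towards the grinder's +x and -x (see point neck_notch)
- well_floor (a point): centre of the floor of the well, on the grinder's axis, 57 mm above its underside; axes as the grinder's. The well widens from 58 mm across here to 67 mm at its mouth. The underside of the seated cup rests here
- neck_notch (a point): middle of the floor of the notch towards the grinder's +x, 36 mm off the axis, 94 mm above the underside; the other is towards -x. Each is 20 mm wide and open at the top; a small black mark on the grinder's steel band lies below each
- press_ring (a joint): downward travel in m of the red switch ring (81 to 98 mm across) round the neck: 0 = up, 0.008 = right down on its stop. Spring-loaded: about 4 N starts it, about 12 N holds it right down; it springs up when let go, and the lid's weight alone does not move it. The grinder runs with the ring more than 6 mm down
- ring_top (a point): centre of the top face of the red switch ring, on the grinder's axis, 100 mm above the grinder's underside while the ring is up, 92 mm when right down. The lid's lower edge rests on this face, outside the neck, which stands 7 mm proud of it
- cup: open steel cup standing upright, 84 mm tall: 53 mm across at the foot, 62 to 63 mm in the upper third, 66 mm at the rim bead; 0.08 to 0.17 kg. Origin: centre of its underside, z up. Two black lugs stick out to its +x and -x, 40 to 48 mm above the underside, 9 mm wide, 75 mm over the tips; either way round fits. With the lugs on the neck instead of in the notches it stands 10 mm too high
- cup_rim (a point): centre of the cup's mouth, 84 mm above its underside
- lid: clear (see-through) round lid standing open side down, 92 mm across at its lower edge (84 mm inside, to go over the 78 mm neck), dome 62 mm tall, on it a ribbed black cylindrical push cap 50 mm across and 28 mm tall, by which to carry and press it; 90 mm tall in all; 0.09 to 0.18 kg. Origin: centre of its lower edge, z up; no preferred turn
- lid_top (a point): centre of the top of the black push cap, 90 mm above the lid's lower edge; 190 mm above the table with the lid in place and the ring up, 182 mm with the ring right down
- spice_a: red-capped spice jar with a pale label, standing free beyond the work, 41 mm across, 105 mm tall; origin under its centre, z up. A bystander: leave it alone
- spice_b: red-capped spice jar with a dark label, standing free beyond the work, 41 mm across, 105 mm tall; origin under its centre, z up. A bystander: leave it alone
- pepper_shaker: grey pepper shaker, standing free beyond the work, 44 mm across, 90 mm tall; origin under its centre, z up. A bystander: leave it alone
- kitchen_timer: round red and white kitchen timer, 68 mm across, 57 mm tall; origin under its centre, z up. A bystander: leave it alone
- lemon: yellow lemon, 66x51x51 mm; origin at its underside. A bystander: leave it alone
- garlic: bulb of garlic, 58 mm across; origin at its underside. A bystander: leave it alone
Mind the look-alikes: they are no part of the job. Leave any blue or green look-alike of the cup alone. Leave any orange look-alike of the lid alone.

How it is judged:
On the way, in this order (a step that is already met when the one before it is completed fails the run):
1. the cup sits fully home in the well, lugs in the notches, released, before the lid goes on (horizontal distance between cup and well_floor below 0.0045 m and z of cup in the frame of well_floor below 0.003 m and angle between cup's own z axis and vertical below 0.08 rad and angle between the x axis of cup and the x axis of grinder, either way round below 0.25 rad and contact force between the fingers and cup below 0.2 N and horizontal distance between lid and grinder above 0.06 m), for 0.2 s.
2. the lid sits over the cup and is held down by the robot with the ring more than 6 mm down, for 2.5 s (horizontal distance between cup and well_floor below 0.0045 m and z of cup in the frame of well_floor below 0.003 m and angle between each of cup, lid's own z axis and vertical below 0.08 rad and angle between the x axis of cup and the x axis of grinder, either way round below 0.25 rad and horizontal distance between lid and well_floor below 0.006 m and value of joint press_ring above 0.006 m and contact force between lid and grinder above 7 N and contact force between any of the fingers, the arm and lid above 3 N), for 2.5 s.
At the end, for the whole second after the job is handed in: the robot still presses the lid at the end: ring over 6 mm down (of 8), lid within 6 mm of the axis, upright (0.08 rad), still, bearing on the ring with over 7 N; under it the cup within 3 mm of the well floor and 4.5 mm of the axis, upright, lugs in the notches (all of step 2 and linear speed of lid below 0.02 m/s); the arm keeps its last pose, push and grip.
It fails at once if the lid is rammed onto the grinder with more than 80 N (contact force between lid and grinder above 80 N).
It fails at once if a jar, the shaker, the timer, the lemon or the garlic is moved more than 30 mm (distance of any of spice_a, spice_b, pepper_shaker, kitchen_timer, lemon, garlic from where it was at the start of the episode above 0.03 m).
It also fails if it takes over 64 s, if anything falls off the work surface, if the arm or the gripper's body presses on something with over 40 N, if the wrist force passes 120 N, or if a joint passes its speed limit or range.

## Robot

A 7-joint arm with a two-finger parallel gripper is mounted at the origin on a cart in front of the work surface, level with it; the furniture and walls round the work are solid. World frame = base frame: x ahead of the robot, y to its left, z up, the work surface at z = 0. Lengths are in m, angles in rad, forces in N, time in s.
With the tool pointing down it reaches from about 0.425 to 1.025 m from the base axis. Payload 9.4 kg.
Tool frame: the origin (TCP) lies at the very end of the fingers, on their centre line; the grasp point (between the pads) lies 19 mm behind it; z points along the fingers, y is the line along which they close (so a half turn about z gives the same grasp; the last joint's range is limited). The gripper opens to 93 mm and grips with 3 to 60 N. Pads are 15 mm wide; open, the fingers measure 128 mm over their backs; the gripper's body (75 mm by 188 mm) begins 65 mm behind the grasp point.
Start: joints at [-0.077, 0.599, -0.003, 1.599, 0.002, 0.943, -0.08], TCP at [0.725, -0, 0.219] pointing down, gripper open.
Joint ranges: [-2.57, 2.57], [-0.35, 1.97], [-1.29, 1.29], [0.11, 2.56], [-1.05, 4.19], [0.11, 1.86], [-2.63, 2.63]. Speed limits (rad/s): [2.22, 2.22, 3.01, 3.01, 3.14, 3.14, 3.14].

## Interface

Orientations are given as a 3x3 rotation matrix whose columns are the frame's x, y, z axes.
In Python, from rig import r gives the robot as it stands.
- The arm moves only by the shell command python3 -m creep 'ROWS' [OPENING] [FORCE]. ROWS is text: rows parted by semicolons, each of 4 numbers parted by spaces: the shift along the tool's x, y, z in mm, then the turn about the tool's z in rad. A call has exactly 10 rows; each row shifts and turns the commanded pose from where the row before left it, along the tool's axes as they then stand; what a row does not reach is not made up. A row lasts 1/12 s, in which the tool goes at most 41.7 mm and 7.16 degrees, less where a joint would pass 70% of its speed; a pose out of reach is approached as far as the arm can. A call is refused whole if a number of a shift passes 41.7 or a number of a turn 0.125, either way. A call with a gripper value outside its range is refused whole. OPENING is the opening, from -1 (shut) to 1 (fully open), set as the call begins (- or left out, the last holds). The fingers move at their own pace and stop on an object; FORCE is the grip in N (left out, the last holds). Time passes only in rows, so rows that do not move let the fingers close, or fill a call up. It gives the time, the measured TCP pose, the force, the opening and the grip force at its end, in the units of the state.
- r.read_state(): the state, without advancing time (a new reading comes with each control period).
- r.camera(name): name is "scene" or "side" or "wrist"; returns the picture (384x512x3 uint8, blue, green, red); there is no depth.
- r.camera_params(name): a dict with "fx", "fy", "cx", "cy" (pixels), "k1" (the pictures are not rectified: a ray, as slopes to the right and down, at radius r is drawn at 1 + k1 r^2 times it, then the intrinsics apply), "extrinsics" (4x4, takes a point from camera to world coordinates); the wrist camera has in their place "T_tool_cam" (4x4, takes a point from camera to tool coordinates, whose origin is the TCP and whose axes are the flange's). Camera axes: x right, y up, looking along -z (the intrinsics and any distortion apply to the point x, -y, -z); pixel columns grow to the right and rows downward; lengths in m; the calibration is good to about 2 mm. A picture is of the moment at which its call begins: read the wrist's pose just before it. camera_params takes no time and is no camera call.
- r.sign_off(): hands the job in; it is judged then, once.
Trained networks look in the newest picture that a camera, given by its name, has taken for a name from the list of things; names that differ only in an ending like _2 or _b are one class to them, and where a whole thing is asked for, a point or a joint stands for the part that bears it (a point fixed in the world has none). Each returns a list of dicts, best first, with "conf" (0 to 1); they miss things now and then, are a little off and sometimes report something else, mostly with a low value. They report only what shows in the picture. A call takes as long as a camera call. They do not tell look-alikes from the thing itself.
- r.regions_of(camera, thing): "mask" (384x512 bool, what is visible of it) and "extent" ([centre column, centre row, width, height] in pixels, round what is visible of it).
The state is a dict: "clock": time; "joints": joint angles; "joint_velocities": joint speeds; "effort": joint torques, N m; "eef_pos": TCP position; "tcp_rot": TCP orientation; "wrist_force": force on the tool from outside, world axes, zero at the start; "torque": the same for the moment, N m; "opening": opening from 0.0 (shut) to 1.0 (fully open); "grasp_force": force on a finger pad.
Only numpy, scipy, OpenCV 4.12 (cv2) and the standard library are available. Lean on these libraries where they do the work, as an engineer would, in place of code of your own. Each camera call takes 0.05 s, during which the arm holds its last target. There are 200 camera calls.

## Working session

There is one attempt and no reset: what is moved stays moved. The work goes in short steps, Python scripts to look and compute and a shell command to move; the robot and the scene stay as the last step left them, time stands still between calls to the robot, and variables do not carry over. Pictures are saved under pics/ and viewed, at most 10 in all, crops included, and the job is handed in when it is done.

```bash
mkdir -p pics; ls
python3 - <<'E'
from rig import r
import cv2,numpy as np
s=r.read_state();print(s['clock'],s['eef_pos'],s['tcp_rot'],s['opening'],s['wrist_force'])
a=r.camera('scene');b=r.camera('side')
cv2.imwrite('pics/a.png',a);cv2.imwrite('pics/b.png',b)
for c in('scene','side','wrist'):
  p=r.camera_params(c);print(c,{k:np.round(v,4).tolist() for k,v in p.items()})
for c in ('scene','side'):
  for t in ('grinder','cup','lid'):
    for d in r.regions_of(c,t): print(c,t,round(d['conf'],2),np.round(d['extent']))
E
```

```text
pics
0.0 [ 7.24504841e-01 -2.09512404e-05  2.17788661e-01] [[-4.91132798e-05  9.99998852e-01 -1.51415447e-03]
 [ 9.99999989e-01  4.89052559e-05 -1.37422883e-04]
 [-1.37348676e-04 -1.51416120e-03 -9.99998844e-01]] 0.9997256898065667 [0.05141712 0.66173664 0.41101685]
scene {'fx': 497.5995, 'fy': 497.5995, 'cx': 258.2353, 'cy': 195.6096, 'k1': -0.0296, 'extrinsics': [[-0.6186, 0.6062, -0.4999, -0.3117], [-0.7857, -0.4743, 0.3972, 0.5734], [0.0037, 0.6385, 0.7697, 1.3579], [0.0, 0.0, 0.0, 1.0]]}
side {'fx': 481.8384, 'fy': 481.8384, 'cx': 253.5655, 'cy': 184.8339, 'k1': -0.088, 'extrinsics': [[0.9074, 0.1295, -0.3997, -0.1027], [-0.4198, 0.3212, -0.8489, -1.4281], [0.0184, 0.9381, 0.3459, 0.6567], [0.0, 0.0, 0.0, 1.0]]}
wrist {'fx': 286.61, 'fy': 286.61, 'cx': 257.1752, 'cy': 190.9147, 'k1': -0.0687, 'T_tool_cam': [[-0.0006, 0.9658, 0.2593, 0.0721], [1.0, 0.0007, -0.0001, -0.0007], [-0.0003, 0.2593, -0.9658, -0.1655], [0.0, 0.0, 0.0, 1.0]]}
scene grinder 0.89 [224. 212.  30.  44.]
scene grinder 0.64 [309. 196.  12.  24.]
scene grinder 0.58 [249. 153.  14.  32.]
scene cup 0.91 [276. 199.  19.  29.]
scene cup 0.82 [290. 171.  20.  26.]
scene cup 0.63 [311. 196.   9.  18.]
scene lid 0.86 [197. 301.  30.  36.]
scene lid 0.82 [185. 256.  30.  27.]
side grinder 0.62 [249. 187.  29.  35.]
side grinder 0.25 [321. 209.  14.  32.]
side cup 0.75 [254. 209.  16.  20.]
side cup 0.74 [287. 223.  24.  32.]
side cup 0.57 [252. 232.  22.  36.]
side cup 0.47 [250. 186.  29.  30.]
side cup 0.27 [304. 197.  14.  33.]
side lid 0.9 [172. 180.  24.  32.]
side lid 0.68 [215. 177.  18.  23.]
```

View pics/a.png

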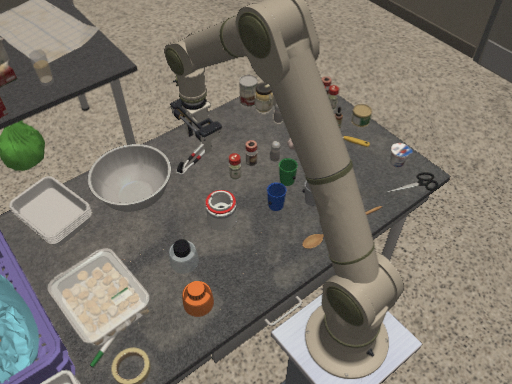

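View pics/b.png

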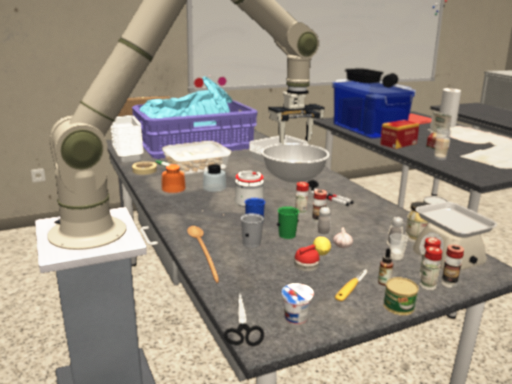

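Scene view: the grinder is at (221,204), the clear lid with black cap at (182,250), the orange look-alike lid at (198,297), the blue cup at (276,197) and the green cup at (288,172). The steel cup is half hidden by the arm at about (309,196). In the side view the steel cup is at (252,232), the clear lid at (215,177) and the grinder at (249,187). Steel cup and clear lid are the ones meant, going by colour; next step is rough positions and a confirming crop.

```bash
cat > h.py <<'E'
from rig import r
import cv2,numpy as np
def cam(c,s=None):
  p=r.camera_params(c)
  if c=='wrist':
    T=np.eye(4);T[:3,:3]=s['tcp_rot'];T[:3,3]=s['eef_pos'];E=T@p['T_tool_cam']
  else: E=np.array(p['extrinsics'])
  return p,E
def K(p): return np.array([[p['fx'],0,p['cx']],[0,p['fy'],p['cy']],[0,0,1.]]),np.array([p['k1'],0,0,0.])
def onz(c,uv,z,s=None):
  p,E=cam(c,s);k,d=K(p)
  u=cv2.undistortPoints(np.array(uv,float).reshape(-1,1,2),k,d).reshape(-1,2)
  D=np.c_[u[:,0],-u[:,1],-np.ones(len(u))]@E[:3,:3].T;o=E[:3,3]
  return o+D*((z-o[2])/D[:,2])[:,None]
def proj(c,X,s=None):
  p,E=cam(c,s);k,d=K(p);X=np.atleast_2d(X)
  q=(X-E[:3,3])@E[:3,:3]*[1,-1,-1]
  return cv2.projectPoints(q,np.zeros(3),np.zeros(3),k,d)[0].reshape(-1,2)
E
python3 - <<'E'
from h import *
print('grinder',onz('scene',(221,204),.1),onz('side',(249,178),.1),onz('side',(249,187),.055))
print('lid',onz('scene',(181,245),.085),onz('side',(215,177),.045),onz('side',(215,169),.09))
print('cup',onz('scene',(309,196),.042),onz('side',(252,231),.042))
print('blue',onz('scene',(276,197),.042),'green',onz('scene',(288,172),.042))
a=cv2.imread('pics/a.png');b=cv2.imread('pics/b.png')
A=cv2.resize(a[160:290,150:330],None,fx=3,fy=3,interpolation=2);B=cv2.resize(b[150:260,190:330],None,fx=3,fy=3,interpolation=2)
h=max(A.shape[0],B.shape[0]);o=np.zeros((A.shape[0]+B.shape[0],540,3),np.uint8)
o[:390,:540]=A;o[390:,:420]=B
cv2.imwrite('pics/c.png',cv2.resize(o,None,fx=.83,fy=.83))
E
```

```text
grinder [[0.55184936 0.04107037 0.1       ]] [[0.55482754 0.00655371 0.1       ]] [[0.56826166 0.0346311  0.055     ]]
lid [[0.50634138 0.22529834 0.085     ]] [[0.50366733 0.20723528 0.045     ]] [[0.49057495 0.17111337 0.09      ]]
cup [[ 0.43407122 -0.24200321  0.042     ]] [[ 0.43937693 -0.27241377  0.042     ]]
blue [[ 0.50054294 -0.14982383  0.042     ]] green [[ 0.56355631 -0.25748037  0.042     ]]
```

View pics/c.png

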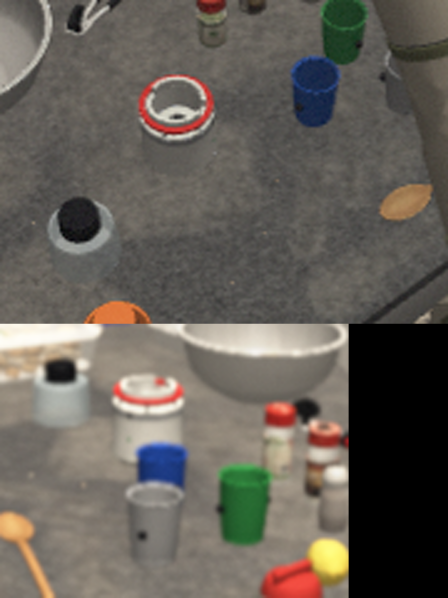

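The crop confirms it. The steel-grey cup (lug at about (142,535) in the crop) stands in front of the blue one, and the clear lid with black cap is at (80,220). The blue and green cups and the orange lid are the look-alikes. I'll move the wrist camera over the cup.

```bash
python3 -m creep '-25 -28 0 0;-25 -28 0 0;-25 -28 0 0;-25 -28 0 0;-25 -28 0 0;-25 -28 0 0;-25 -28 0 0;-25 -28 0 0;-25 -28 0 0;-25 -28 0 0' 1
python3 - <<'E'
from h import *
s=r.read_state();a=r.camera('wrist');cv2.imwrite('pics/w1.png',a)
print(s['eef_pos'],s['joints'])
for t in ('cup','grinder'):
  for d in r.regions_of('wrist',t):
    e=d['extent'];print(t,round(d['conf'],2),np.round(e),onz('wrist',e[:2],.084,s))
E
```

```text
clock: 1.23
eef_pos: [0.4436, -0.251, 0.2189]
tcp_rot: [[-0.0, 1.0, 0.001], [1.0, 0.0, -0.0], [-0.0, 0.001, -1.0]]
wrist_force: [0.1, -0.4, 0.8]
opening: 0.998
grasp_force: 0.0
[ 0.44363953 -0.25095988  0.21890875] [ 4.02194353e-01  3.42457927e-01  1.59403905e-03  2.08688135e+00
 -7.60292917e-04  7.11546232e-01  4.04427273e-01]
cup 0.89 [362. 185.  78.  65.] [[ 0.55738288 -0.25300741  0.084     ]]
cup 0.61 [258. 193.  60.  65.] [[ 0.44348206 -0.26228652  0.084     ]]
cup 0.61 [314.  88.  69.  70.] [[ 0.50032484 -0.15260498  0.084     ]]
cup 0.22 [441. 204.  62.  38.] [[ 0.65158631 -0.2748825   0.084     ]]
```

View pics/w1.png

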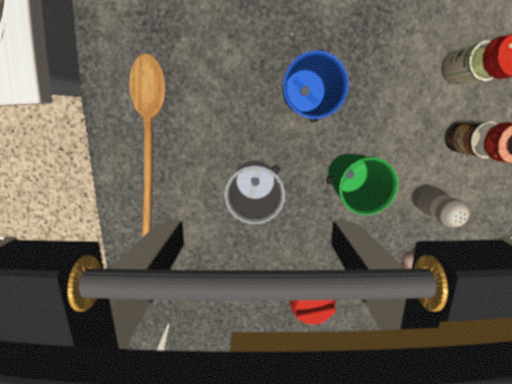

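Wrist view: the steel cup's mouth is at about (255,194) with one black lug at (277,169). The blue cup is at (315,85) and the green at (365,185). I'll enlarge the cup and measure the rim and lug.

Run:
```python
from h import *
s=r.read_state();a=cv2.imread('pics/w1.png')
d=[d for d in r.regions_of('wrist','cup') if abs(d['extent'][0]-258)<12][0]
m=d['mask'].astype(np.uint8);ys,xs=np.nonzero(m);print(xs.min(),xs.max(),ys.min(),ys.max())
print('lug',onz('wrist',(278,169),.044,s))
c=onz('wrist',(255,194),.084,s)[0]
o=a.copy()
th=np.linspace(0,2*np.pi,60)
R=np.c_[c[0]+.033*np.cos(th),c[1]+.033*np.sin(th),th*0+.084]
F=np.c_[c[0]+.0265*np.cos(th),c[1]+.0265*np.sin(th),th*0]
crop=cv2.resize(a[140:240,200:320],None,fx=6,fy=6,interpolation=2)
for P,col in((R,(0,0,255)),(F,(0,255,0))):
  q=((proj('wrist',P,s)-[200,140]+.5)*6).astype(int)
  for p in q: cv2.circle(crop,tuple(int(v) for v in p),1,col,-1)
cs=cv2.findContours(cv2.resize(m[140:240,200:320],None,fx=6,fy=6,interpolation=0),0,2)[0];cv2.drawContours(crop,cs,-1,(255,0,255),1)
cv2.imwrite('pics/w1c.png',crop);print(c)
```

```text
226 284 160 222
lug [[ 0.46732893 -0.24451703  0.044     ]]
[ 0.43970774 -0.26443997  0.084     ]
```

View pics/w1c.png

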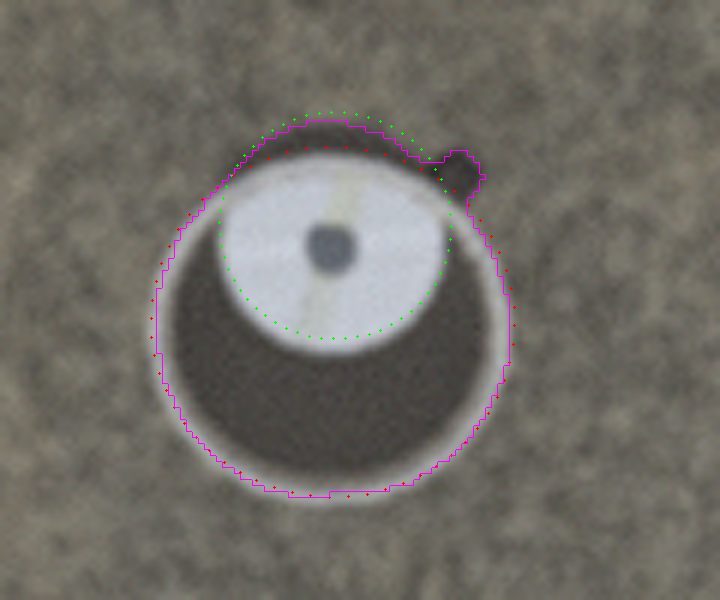

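Rim fit: cup at (0.4395, -0.2655), lug direction about 37° from world +x at radius 35 mm, which matches the given size. Next the grinder and lid.

```bash
python3 -m creep '30 9 -6 0;30 9 -6 0;30 9 -6 0;30 9 -6 0;30 9 -6 0;30 9 -6 0;30 9 -6 0;30 9 -6 0;30 9 -6 0;30 9 -6 0'
python3 - <<'E'
from h import *
s=r.read_state();a=r.camera('wrist');cv2.imwrite('pics/w2.png',a)
print(s['eef_pos'])
for t,z in (('grinder',.1),('lid',.09)):
  for d in r.regions_of('wrist',t):
    e=d['extent'];print(t,round(d['conf'],2),np.round(e),onz('wrist',e[:2],z,s))
cv2.imwrite('pics/w2c.png',cv2.resize(a[:250,130:450],None,fx=2.4,fy=2.4,interpolation=2))
E
```

```text
clock: 2.27
eef_pos: [0.5357, 0.0537, 0.279]
tcp_rot: [[-0.003, 1.0, 0.001], [1.0, 0.003, 0.001], [0.001, 0.001, -1.0]]
wrist_force: [0.9, -0.3, -0.6]
opening: 0.999
grasp_force: 0.0
[0.53568754 0.05371687 0.27902977]
grinder 0.73 [204. 337.  39.  37.] [[ 0.45630447 -0.19036318  0.1       ]]
grinder 0.6 [284. 187.  84.  82.] [[0.56791825 0.03861505 0.1       ]]
lid 0.85 [120.  24.  84.  47.] [[0.37643674 0.22957635 0.09      ]]
lid 0.76 [234.  39.  69.  77.] [[0.50831313 0.21070968 0.09      ]]
lid 0.74 [284. 184.  74.  85.] [[0.56942586 0.03976705 0.09      ]]
```

View pics/w2c.png

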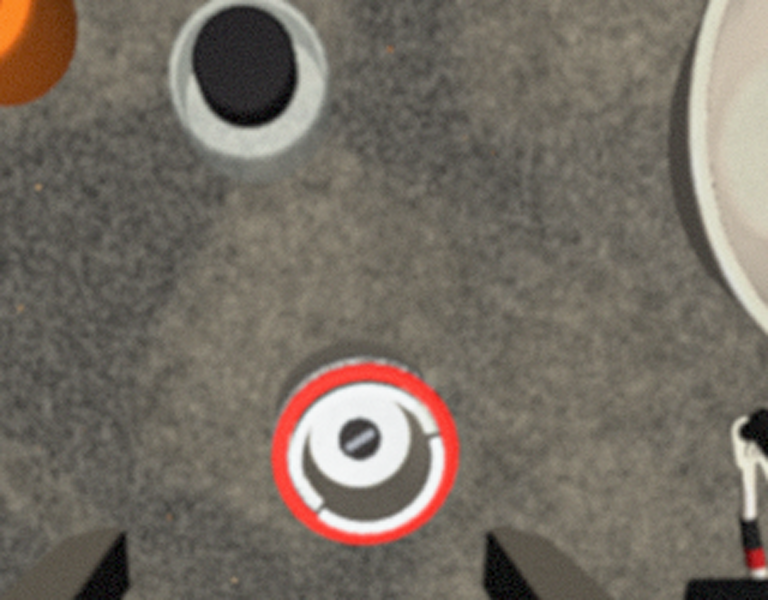

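The grinder's ring is at crop (366,455), i.e. pixel (282,190). The neck shows a dark notch edge at (433,435) and one at (320,510), and the lid's cap is at (245,65). I'll measure the centre and notch angle numerically.

Run:
```python
from h import *
s=r.read_state();a=cv2.imread('pics/w2.png')
h=cv2.cvtColor(a,cv2.COLOR_BGR2HSV)
m=(((h[...,0]<8)|(h[...,0]>172))&(h[...,1]>130)&(h[...,2]>110)).astype(np.uint8)
n,l,st,ce=cv2.connectedComponentsWithStats(m)
i=[i for i in range(1,n) if abs(ce[i]-[282,190]).max()<15 and st[i,4]>300][0]
cs,_=cv2.findContours((l==i).astype(np.uint8),cv2.RETR_CCOMP,cv2.CHAIN_APPROX_NONE)
cs=sorted(cs,key=len)[::-1][:2]
C=[]
for c in cs:
  e=cv2.fitEllipse(c);P=onz('wrist',c.reshape(-1,2),.1,s)[:,:2]
  (x,y),rr=cv2.minEnclosingCircle((P*1000).astype(np.float32))
  A=np.c_[2*P,np.ones(len(P))];q=np.linalg.lstsq(A,(P**2).sum(1),rcond=None)[0]
  print(np.round(e[0],1),onz('wrist',e[0],.1,s),'fit',q[:2],'r',np.sqrt(q[2]+q[:2]@q[:2]));C.append(q[:2])
g=C[0]
gray=cv2.cvtColor(a,cv2.COLOR_BGR2GRAY)
for rad in(.0345,.036,.0375):
  t=np.radians(np.arange(0,360,5));X=np.c_[g[0]+rad*np.cos(t),g[1]+rad*np.sin(t),t*0+.107]
  uv=proj('wrist',X,s).astype(np.float32)
  v=cv2.remap(gray,uv[:,0].reshape(1,-1),uv[:,1].reshape(1,-1),1)[0]
  print(rad,v[:36].tolist(),v[36:].tolist(),sep='\n')
# lid cap
mk=(h[...,2]<75).astype(np.uint8);mk[130:]=0;mk[:,300:]=0;mk[:,:200]=0
n,l,st,ce=cv2.connectedComponentsWithStats(mk);i=1+st[1:,4].argmax();print('cap px',st[i],ce[i])
for d in r.regions_of('wrist','lid'):
  if abs(d['extent'][0]-234)<10: ys,xs=np.nonzero(d['mask']);print(xs.min(),xs.max(),ys.min(),ys.max())
```

```text
[281.9 188.9] [[0.56624186 0.0372285  0.1       ]] fit [0.5663695  0.03556449] r 0.04817978687548041
[282.2 190.3] [[0.56676874 0.03546786 0.1       ]] fit [0.5668867  0.03419181] r 0.041882509203557634
0.0345
[233, 230, 233, 239, 173, 175, 236, 232, 230, 224, 225, 237, 235, 233, 242, 243, 243, 243, 243, 244, 244, 244, 244, 245, 244, 243, 244, 243, 244, 244, 235, 232, 232, 235, 235, 232]
[234, 230, 235, 237, 242, 242, 243, 240, 239, 203, 183, 235, 232, 234, 234, 235, 239, 237, 236, 233, 233, 237, 236, 234, 236, 231, 237, 233, 236, 236, 237, 234, 234, 235, 236, 232]
0.036
[247, 246, 245, 247, 189, 185, 235, 235, 238, 237, 239, 246, 245, 244, 245, 244, 245, 245, 245, 245, 245, 246, 245, 245, 244, 245, 246, 244, 245, 245, 245, 246, 245, 246, 245, 244]
[246, 247, 246, 246, 243, 237, 235, 235, 230, 197, 187, 246, 246, 246, 245, 245, 247, 244, 246, 245, 245, 246, 245, 246, 246, 244, 246, 245, 246, 245, 245, 245, 244, 246, 246, 244]
0.0375
[245, 242, 243, 237, 178, 185, 220, 223, 229, 232, 233, 242, 240, 242, 243, 242, 241, 242, 245, 245, 241, 244, 243, 243, 241, 240, 242, 245, 244, 240, 241, 242, 241, 241, 244, 244]
[245, 244, 244, 240, 231, 211, 203, 209, 192, 163, 177, 241, 242, 243, 241, 241, 245, 239, 240, 236, 242, 241, 245, 243, 241, 237, 244, 241, 242, 243, 241, 242, 241, 241, 242, 242]
cap px [ 210    3   44   50 1699] [231.73278399  27.08534432]
199 267 0 76
```

Grinder at about (0.5665, 0.035), notches at about 36°/216°; their measured width of ±16° agrees with the given 20 mm. So the cup needs next to no turn. Now to the cup.

```bash
python3 -m creep '-32 -10 8 0;-32 -10 8 0;-32 -10 8 0;-32 -10 8 0;-32 -10 8 0;-32 -10 8 0;-32 -9 8 0;-32 -9 8 0;-32 -9 8 0;-31 -9 8 0' 1 20 && python3 -m creep '0 0 0 0;0 0 0 0;0 0 0 0;0 0 0 0;0 0 0 0;0 0 0 0;0 0 0 0;0 0 0 0;0 0 0 0;0 0 0 0'
```

```text
clock: 3.3
eef_pos: [0.4375, -0.2713, 0.1982]
tcp_rot: [[0.001, 1.0, -0.0], [1.0, -0.001, -0.0], [-0.0, -0.0, -1.0]]
wrist_force: [1.2, -0.4, -0.1]
opening: 1.001
grasp_force: 0.0
clock: 4.13
eef_pos: [0.4391, -0.2689, 0.1987]
tcp_rot: [[-0.0, 1.0, 0.0], [1.0, 0.0, -0.0], [-0.0, 0.0, -1.0]]
wrist_force: [0.4, -0.1, 0.3]
opening: 0.997
grasp_force: 0.0
```

```bash
cat > rim.py <<'E'
from h import *
s=r.read_state();a=r.camera('wrist');cv2.imwrite('pics/w3.png',a)
u0=proj('wrist',[.4395,-.2655,.084],s)[0]
g=cv2.GaussianBlur(cv2.cvtColor(a,cv2.COLOR_BGR2GRAY),(0,0),.8).astype(np.float32)
best=[]
# brightest narrow band: score mean of rim circle minus just outside, over centre grid
t=np.linspace(0,2*np.pi,120)
def ringv(x,y,rad):
  uv=proj('wrist',np.c_[x+rad*np.cos(t),y+rad*np.sin(t),t*0+.084],s).astype(np.float32)
  return cv2.remap(g,uv[None,:,0],uv[None,:,1],1)[0]
for x in np.arange(.430,.450,.0005):
  for y in np.arange(-.276,-.255,.0005):
    best.append((np.mean(ringv(x,y,.032))-np.mean(ringv(x,y,.0355)),x,y))
best.sort(reverse=True);print(u0,best[:3]);_,x,y=best[0]
for rad in (.035,.0365):
  th=np.radians(np.arange(0,360,5));uv=proj('wrist',np.c_[x+rad*np.cos(th),y+rad*np.sin(th),th*0+.046],s).astype(np.float32)
  print(rad,cv2.remap(g,uv[None,:,0],uv[None,:,1],1)[0].astype(int).tolist())
E
python3 rim.py
```

```text
Traceback (most recent call last):
  File "rim.py", line 13, in <module>
    best.append((np.mean(ringv(x,y,.032))-np.mean(ringv(x,y,.0355)),x,y))
                         ~~~~~^^^^^^^^^^
  File "rim.py", line 9, in ringv
    uv=proj('wrist',np.c_[x+rad*np.cos(t),y+rad*np.sin(t),t*0+.084],s).astype(np.float32)
       ~~~~^^^^^^^^^^^^^^^^^^^^^^^^^^^^^^^^^^^^^^^^^^^^^^^^^^^^^^^^^^^
  File "h.py", line 16, in proj
    p,E=cam(c,s);k,d=K(p);X=np.atleast_2d(X)
        ~~~^^^^^
  File "h.py", line 4, in cam
    p=r.camera_params(c)
ValueError: time passes only in moves, steps and waits
```

Odd limit on repeated parameter calls, so I'll cache them.

```bash
sed -i 's/^def cam(c,s=None):/import functools\nprm=functools.lru_cache(r.camera_params)\ndef cam(c,s=None):/; s/  p=r.camera_params(c)/  p=prm(c)/' h.py; python3 rim.py
```

```text
[258.32930222 184.60529733] [(np.float32(52.90232), np.float64(0.44), np.float64(-0.265)), (np.float32(52.14231), np.float64(0.44), np.float64(-0.2655)), (np.float32(51.79666), np.float64(0.4395), np.float64(-0.265))]
0.035 [153, 146, 138, 121, 114, 111, 107, 68, 57, 57, 77, 109, 107, 111, 110, 103, 108, 115, 115, 114, 107, 100, 101, 95, 100, 95, 97, 101, 102, 107, 109, 100, 105, 119, 127, 146, 154, 153, 150, 134, 119, 101, 82, 77, 72, 68, 66, 69, 68, 70, 67, 68, 68, 69, 70, 69, 67, 69, 70, 68, 66, 67, 67, 69, 71, 78, 88, 99, 111, 132, 155, 155]
0.0365 [124, 118, 111, 101, 107, 110, 104, 72, 62, 59, 83, 104, 108, 113, 112, 111, 111, 113, 111, 110, 105, 102, 95, 88, 99, 98, 101, 101, 101, 111, 113, 99, 101, 108, 110, 120, 131, 143, 163, 157, 150, 133, 110, 101, 89, 81, 75, 73, 70, 70, 68, 69, 68, 68, 70, 68, 67, 69, 69, 68, 69, 70, 75, 82, 88, 100, 115, 128, 139, 158, 167, 148]
```

Static refit: cup (0.440, -0.265), lug at about 42° against the notch at 36°, so a turn of roughly -5°. Descend and grip.

```bash
python3 -m creep '4 1 10 0;0 0 17 0;0 0 17 0;0 0 17 0;0 0 17 0;0 0 17 0;0 0 17 0;0 0 16 0;0 0 10 0;0 0 5 0' 1 20 && python3 -m creep '0 0 0 0;0 0 0 0;0 0 0 0;0 0 0 0;0 0 0 0;0 0 0 0;0 0 0 0;0 0 0 0;0 0 0 0;0 0 0 0' -1 20
```

```text
clock: 5.07
eef_pos: [0.4396, -0.2648, 0.0544]
tcp_rot: [[-0.0, 1.0, -0.001], [1.0, 0.0, 0.001], [0.001, -0.001, -1.0]]
wrist_force: [0.6, -0.2, -0.1]
opening: 0.999
grasp_force: 0.0
clock: 5.9
eef_pos: [0.4405, -0.2653, 0.0562]
tcp_rot: [[0.0, 1.0, 0.001], [1.0, -0.0, -0.001], [-0.001, 0.001, -1.0]]
wrist_force: [0.6, 0.9, 6.0]
opening: 0.687
grasp_force: 19.4
```

```bash
python3 -m creep '0 0 -8 0;0 0 -17 0;0 0 -20 0;0 0 -20 0;0 0 -20 0;0 0 -20 0;0 0 -20 0;0 0 -15 0;0 0 -10 0;0 0 0 0' - 25 && python3 -m creep '15 6 0 0;27 11 0 0.03;33 14 0 0.03;36 15 0 0.03;40 12 0 0;40 16 0 0;36 15 0 0;33 14 0 0;25 10 0 0;15 6 0 0' && python3 -m creep '0 7 0 0;0 0 0 0;0 0 0 0;0 0 0 0;0 0 0 0;0 0 0 0;0 0 0 0;0 0 0 0;0 0 0 0;0 0 0 0'
```

```text
clock: 6.73
eef_pos: [0.4405, -0.2653, 0.2077]
tcp_rot: [[0.0, 1.0, 0.003], [1.0, -0.0, -0.001], [-0.001, 0.003, -1.0]]
wrist_force: [-0.6, -0.9, -1.3]
opening: 0.695
grasp_force: 24.2
clock: 7.57
eef_pos: [0.5788, 0.0288, 0.2044]
tcp_rot: [[0.086, 0.996, -0.001], [0.996, -0.086, 0.001], [0.001, -0.001, -1.0]]
wrist_force: [-0.0, 0.1, -1.7]
opening: 0.69
grasp_force: 24.6
clock: 8.4
eef_pos: [0.5851, 0.0242, 0.2057]
tcp_rot: [[0.09, 0.996, 0.0], [0.996, -0.09, -0.0], [-0.0, 0.0, -1.0]]
wrist_force: [0.3, 0.1, 0.0]
opening: 0.687
grasp_force: 24.8
```

```bash
python3 -m creep '2 -5 0 0;2 -5 0 0;2 -5 0 0;2 -4 0 0;1 0 0 0;0 0 0 0;0 0 0 0;0 0 0 0;0 0 0 0;0 0 0 0'
python3 - <<'E'
from h import *
s=r.read_state();print(s['eef_pos'])
w=r.camera('wrist');a=r.camera('side')
x,y=s['eef_pos'][:2]
u=proj('side',[x,y,.14])[0].astype(int);print(u)
A=cv2.resize(a[u[1]-50:u[1]+50,u[0]-40:u[0]+40],None,fx=4.5,fy=4.5,interpolation=2)
B=cv2.resize(w[100:290,170:350],None,fx=2.37,fy=2.37,interpolation=2)[:450]
o=np.zeros((450,360+B.shape[1],3),np.uint8);o[:A.shape[0],:360]=A;o[:B.shape[0],360:]=B
cv2.imwrite('pics/d.png',o);cv2.imwrite('pics/w4.png',w)
E
```

```text
clock: 9.23
eef_pos: [0.5671, 0.0348, 0.2056]
tcp_rot: [[0.09, 0.996, 0.0], [0.996, -0.09, -0.0], [-0.0, 0.0, -1.0]]
wrist_force: [0.1, 0.2, -0.7]
opening: 0.689
grasp_force: 24.8
[0.56711505 0.03480208 0.20556351]
[249 164]
```

View pics/d.png

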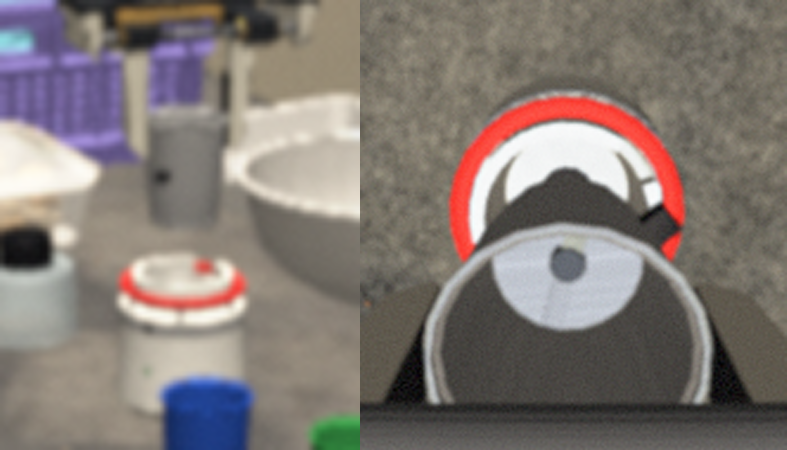

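The cup is held straight above the grinder, with its lug at crop (660,222) beside the notch edge at (650,185). Numeric check of lug angle, notch edges and ring centre from this picture.

Run:
```python
from h import *
from scipy.optimize import least_squares
s=r.read_state();a=cv2.imread('pics/w4.png');t=s['eef_pos'][:2]
g=cv2.cvtColor(a,cv2.COLOR_BGR2GRAY)
z0=s['eef_pos'][2]-.056
for rad,z in ((.035,.046),(.0365,.046),(.0365,.048)):
  th=np.radians(np.arange(0,90,4));uv=proj('wrist',np.c_[t[0]+rad*np.cos(th),t[1]+rad*np.sin(th),th*0+z0+z],s).astype(np.float32)
  print('lug',cv2.remap(g,uv[None,:,0],uv[None,:,1],1)[0].tolist())
h=cv2.cvtColor(a,cv2.COLOR_BGR2HSV)
m=(((h[...,0]<8)|(h[...,0]>172))&(h[...,1]>130)&(h[...,2]>110))
P=[]
for k in np.radians(np.arange(0,180,4)):   # radial walk, outer edge subpixel
  rr=np.arange(.044,.054,.0003)
  uv=proj('wrist',np.c_[.5667+rr*np.cos(k),.0347+rr*np.sin(k),rr*0+.1],s).astype(np.float32)
  v=cv2.remap(m.astype(np.float32),uv[None,:,0],uv[None,:,1],1)[0]
  i=np.nonzero(v>.5)[0]
  if len(i) and i[0]<3: P.append((np.degrees(k),rr[i[-1]]))
print('outer',[(int(k),round(q*1000,1)) for k,q in P])
th=np.radians(np.arange(0,90,4))
for rad,z in ((.037,.107),(.0375,.1)):
  uv=proj('wrist',np.c_[.5667+rad*np.cos(th),.0347+rad*np.sin(th),th*0+z],s).astype(np.float32)
  print('neck',cv2.remap(g,uv[None,:,0],uv[None,:,1],1)[0].tolist())
```

```text
lug [76, 96, 99, 103, 110, 100, 107, 106, 47, 57, 66, 30, 184, 110, 105, 227, 243, 223, 194, 146, 63, 70, 68]
lug [81, 96, 98, 98, 105, 104, 106, 109, 57, 59, 62, 37, 248, 178, 106, 165, 243, 243, 244, 239, 109, 64, 66]
lug [84, 91, 101, 97, 104, 110, 108, 107, 62, 53, 60, 29, 231, 180, 107, 151, 243, 243, 245, 234, 84, 66, 65]
outer [(0, np.float64(47.9)), (4, np.float64(48.2)), (8, np.float64(47.6)), (12, np.float64(47.6)), (16, np.float64(48.2)), (20, np.float64(47.6)), (24, np.float64(47.9)), (28, np.float64(47.9)), (32, np.float64(47.6)), (36, np.float64(47.9)), (40, np.float64(47.9)), (44, np.float64(47.9)), (48, np.float64(48.2)), (52, np.float64(48.2)), (56, np.float64(47.6)), (59, np.float64(47.9)), (64, np.float64(48.5)), (68, np.float64(47.3)), (72, np.float64(47.6)), (76, np.float64(48.2)), (80, np.float64(48.2)), (84, np.float64(48.2)), (88, np.float64(48.2)), (92, np.float64(48.5)), (96, np.float64(48.2)), (100, np.float64(48.8)), (104, np.float64(48.5)), (108, np.float64(48.5)), (112, np.float64(48.8)), (116, np.float64(48.8)), (119, np.float64(48.5)), (124, np.float64(48.8)), (128, np.float64(49.4)), (132, np.float64(48.8)), (136, np.float64(49.1)), (140, np.float64(48.8)), (144, np.float64(49.1)), (148, np.float64(49.4)), (152, np.float64(49.1)), (156, np.float64(49.4)), (160, np.float64(49.1)), (164, np.float64(49.4)), (168, np.float64(49.1)), (172, np.float64(48.8)), (176, np.float64(49.1))]
neck [47, 61, 227, 248, 248, 176, 190, 233, 232, 235, 237, 240, 240, 244, 247, 247, 247, 247, 248, 248, 248, 248, 247]
neck [28, 197, 245, 248, 220, 160, 224, 226, 221, 226, 227, 230, 231, 227, 221, 214, 220, 219, 225, 225, 229, 229, 233]
```

Lug at 38.5°, notch centre at 36°, centring within 1 mm. Small turn, then descend.

```bash
python3 -m creep '0 0 5 0.03;0 0 10 0;0 0 10 0;0 0 10 0;0 0 10 0;0 0 10 0;0 0 10 0;0 0 7 0;0 0 5 0;0 0 3 0' && python3 -m creep '0 0 2 0;0 0 2 0;0 0 2 0;0 0 2 0;0 0 2 0;0 0 1 0;0 0 0 0;0 0 0 0;0 0 0 0;0 0 0 0'
```

```text
clock: 10.17
eef_pos: [0.5668, 0.0349, 0.1247]
tcp_rot: [[0.12, 0.993, -0.001], [0.993, -0.12, -0.0], [-0.0, -0.001, -1.0]]
wrist_force: [-0.4, 1.0, -0.6]
opening: 0.692
grasp_force: 24.8
clock: 11.0
eef_pos: [0.5671, 0.0349, 0.1147]
tcp_rot: [[0.12, 0.993, 0.0], [0.993, -0.12, -0.0], [0.0, 0.0, -1.0]]
wrist_force: [-0.1, 0.0, -0.6]
opening: 0.688
grasp_force: 24.8
```

Past the height where lugs on the neck would stop it (0.123), with no force. Finish the last 2 mm and release.

```bash
python3 -m creep '0 0 1 0;0 0 1 0;0 0 0.5 0;0 0 0 0;0 0 0 0;0 0 0 0;0 0 0 0;0 0 0 0;0 0 0 0;0 0 0 0' && python3 -m creep '0 0 0 0;0 0 0 0;0 0 0 0;0 0 0 0;0 0 0 0;0 0 0 0;0 0 0 0;0 0 0 0;0 0 0 0;0 0 0 0' 1 20 && python3 -m creep '0 0 -5 0;0 0 -10 0;0 0 -15 0;0 0 -20 0;0 0 -20 0;0 0 -20 0;0 0 -20 0;0 0 -20 0;0 0 -10 0;0 0 0 0'
```

```text
clock: 11.83
eef_pos: [0.5672, 0.035, 0.1132]
tcp_rot: [[0.12, 0.993, 0.001], [0.993, -0.12, 0.0], [0.0, 0.001, -1.0]]
wrist_force: [-2.3, 0.5, 13.0]
opening: 0.686
grasp_force: 24.8
clock: 12.67
eef_pos: [0.567, 0.0349, 0.1121]
tcp_rot: [[0.12, 0.993, -0.0], [0.993, -0.12, -0.0], [-0.0, -0.0, -1.0]]
wrist_force: [0.2, -0.0, -0.5]
opening: 1.0
grasp_force: 0.0
clock: 13.5
eef_pos: [0.5681, 0.035, 0.2549]
tcp_rot: [[0.12, 0.993, 0.004], [0.993, -0.12, 0.001], [0.001, 0.004, -1.0]]
wrist_force: [-0.1, -0.2, -0.4]
opening: 1.002
grasp_force: 0.0
```

```bash
python3 - <<'E'
from h import *
a=r.camera('wrist');cv2.imwrite('pics/w5.png',a)
E
python3 -m creep '10 -5 2 0;18 -9 2 0;18 -9 2 0;20 -10 2 0;20 -10 2 0;20 -10 2 0;20 -10 2 0;20 -10 2 0;14 -6 2 0;6 -3 2 0' && python3 -m creep '0 0 1 0;0 0 0 0;0 0 0 0;0 0 0 0;0 0 0 0;0 0 0 0;0 0 0 0;0 0 0 0;0 0 0 0;0 0 0 0'
python3 - <<'E'
from h import *
s=r.read_state();a=r.camera('wrist');cv2.imwrite('pics/w6.png',a);print(s['eef_pos'])
for d in r.regions_of('wrist','lid'): print(round(d['conf'],2),np.round(d['extent']))
w=cv2.imread('pics/w5.png')
A=cv2.resize(w[80:300,140:360],(400,400),interpolation=2);B=cv2.resize(a[80:300,140:360],(400,400),interpolation=2)
cv2.imwrite('pics/e.png',np.hstack([A,B]))
E
```

```text
clock: 14.38
eef_pos: [0.5033, 0.2125, 0.2304]
tcp_rot: [[0.116, 0.993, -0.003], [0.993, -0.116, -0.0], [-0.0, -0.003, -1.0]]
wrist_force: [0.1, -0.1, -0.3]
opening: 1.002
grasp_force: 0.0
clock: 15.22
eef_pos: [0.5055, 0.2095, 0.2312]
tcp_rot: [[0.12, 0.993, 0.0], [0.993, -0.12, -0.0], [-0.0, 0.0, -1.0]]
wrist_force: [0.3, 0.8, 0.0]
opening: 1.0
grasp_force: 0.0
[0.50546669 0.20953279 0.23115144]
0.59 [257. 157.  70.  70.]
0.58 [132. 138.  85.  77.]
0.53 [323. 317.  77.  30.]
```

View pics/e.png

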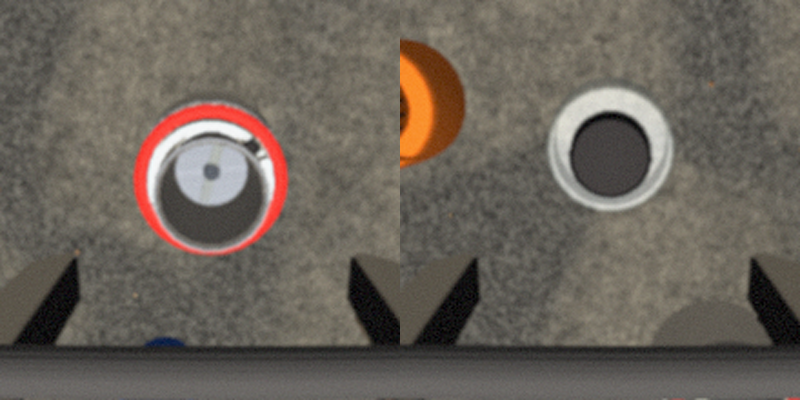

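Left: the cup is fully down with its lug in the notch. Right: the clear lid's black cap is at crop (610,155), i.e. pixel (255,165), with the orange look-alike off to the left. Measure the cap.

Run:
```python
from h import *
s=r.read_state();a=cv2.imread('pics/w6.png')
g=cv2.cvtColor(a,cv2.COLOR_BGR2GRAY)
m=(g<105).astype(np.uint8);m[:110]=0;m[205:]=0;m[:,:225]=0;m[:,290:]=0
n,l,st,ce=cv2.connectedComponentsWithStats(m);i=l[165,255];print(st[i],ce[i])
c=max(cv2.findContours((l==i).astype(np.uint8),0,1)[0],key=len).reshape(-1,2)
P=onz('wrist',c,.09,s)[:,:2]
q=np.linalg.lstsq(np.c_[2*P,np.ones(len(P))],(P**2).sum(1),rcond=None)[0]
R=np.array(s['tcp_rot']);print(q[:2],'r',np.sqrt(q[2]+q[:2]@q[:2]))
d=np.r_[q[:2],.0665]-s['eef_pos'];print('tool mm',R.T@d*1000)
t=np.linspace(0,2*np.pi,150);gg=g.astype(np.float32);b=[]
def rv(x,y,rad,z):
  uv=proj('wrist',np.c_[x+rad*np.cos(t),y+rad*np.sin(t),t*0+z],s).astype(np.float32);return cv2.remap(gg,uv[None,:,0],uv[None,:,1],1)[0].mean()
for x in np.arange(q[0]-.008,q[0]+.008,.0005):
  for y in np.arange(q[1]-.008,q[1]+.008,.0005): b.append((rv(x,y,.0265,.09)-rv(x,y,.0235,.09),x,y))
print(max(b))
```

```text
[ 233  141   45   48 1670] [255.29820359 164.63113772]
[0.50496706 0.22838441] r 0.024617928846172057
tool mm [ 18.61287614  -2.75310039 164.62758545]
(np.float32(114.19728), np.float64(0.5049670626155989), np.float64(0.22838440971042773))
```

Lid cap at (0.505, 0.228), radius 24.6 mm (given 25). Approach and grip.

```bash
python3 -m creep '6 -1 0 0;6 -1 5 0;6 -1 20 0;0.5 0 22 0;0 0 22 0;0 0 22 0;0 0 22 0;0 0 22 0;0 0 20 0;0 0 11 0' && python3 -m creep '0 0 0 0;0 0 0 0;0 0 0 0;0 0 0 0;0 0 0 0;0 0 0 0;0 0 0 0;0 0 0 0;0 0 0 0;0 0 0 0' -1 40 && python3 -m creep '0 0 -8 0;0 0 -17 0;0 0 -20 0;0 0 -20 0;0 0 -20 0;0 0 -20 0;0 0 -20 0;0 0 -20 0;0 0 -10 0;0 0 0 0'
```

```text
clock: 16.15
eef_pos: [0.5037, 0.2288, 0.0627]
tcp_rot: [[0.119, 0.993, -0.002], [0.993, -0.119, -0.001], [-0.001, -0.002, -1.0]]
wrist_force: [-0.3, -0.5, 0.1]
opening: 1.0
grasp_force: 0.0
clock: 16.98
eef_pos: [0.5051, 0.2284, 0.0656]
tcp_rot: [[0.12, 0.993, 0.001], [0.993, -0.12, 0.0], [0.0, 0.001, -1.0]]
wrist_force: [0.1, -1.3, 6.8]
opening: 0.533
grasp_force: 40.0
clock: 17.82
eef_pos: [0.5054, 0.2287, 0.2223]
tcp_rot: [[0.12, 0.993, 0.003], [0.993, -0.12, 0.002], [0.002, 0.003, -1.0]]
wrist_force: [0.3, 0.1, -1.7]
opening: 0.528
grasp_force: 40.0
```

```bash
python3 -m creep '-8 4 -5 0;-16 7 -5 0;-22 10 0 0;-24 11 0 0;-25 11 0 0;-25 11 0 0;-24 11 0 0;-20 9 0 0;-14 7 0 0;-7 3 0 0' && python3 -m creep '0 0 0 0;0 0 0 0;0 0 0 0;0 0 0 0;0 0 0 0;0 0 0 0;0 0 0 0;0 0 0 0;0 0 0 0;0 0 0 0'
python3 - <<'E'
from h import *
s=r.read_state();print(s['eef_pos'],np.array(s['tcp_rot']).T@(np.array([.5667,.0348,.2])-s['eef_pos'])*1000)
w=r.camera('wrist');a=r.camera('side');b=r.camera('scene')
x,y=.5667,.0348
A=[]
for c,i in(('side',a),('scene',b)):
  u=proj(c,[x,y,.15])[0].astype(int);A.append(cv2.resize(i[u[1]-40:u[1]+40,u[0]-27:u[0]+27],(270,400),interpolation=2))
A.append(cv2.resize(w[100:300,190:325],(270,400),interpolation=2))
cv2.imwrite('pics/f.png',np.hstack(A)[:,:800])
E
```

```text
clock: 18.65
eef_pos: [0.5658, 0.0311, 0.2288]
tcp_rot: [[0.123, 0.992, -0.002], [0.992, -0.123, -0.002], [-0.002, -0.002, -1.0]]
wrist_force: [0.8, 0.9, -1.6]
opening: 0.531
grasp_force: 40.0
clock: 19.48
eef_pos: [0.5659, 0.0346, 0.2301]
tcp_rot: [[0.12, 0.993, 0.0], [0.993, -0.12, -0.0], [-0.0, 0.0, -1.0]]
wrist_force: [-0.5, -0.2, -1.5]
opening: 0.533
grasp_force: 40.0
[0.56591324 0.03459415 0.2301383 ] [ 0.30075418  0.75558704 30.1382998 ]
```

View pics/f.png

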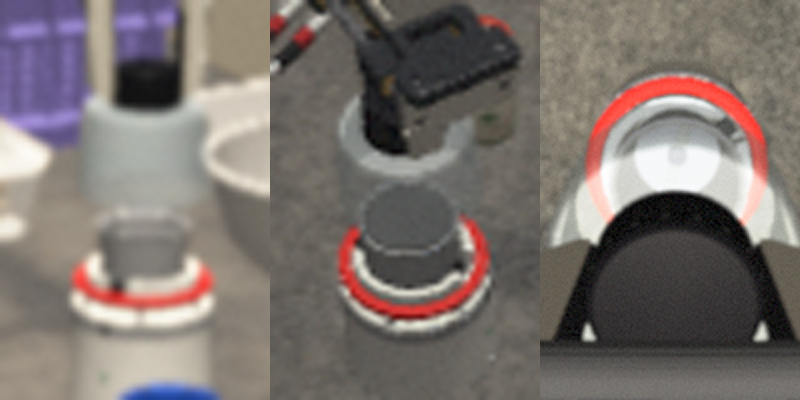

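The lid hangs upright in the grip, centred over the seated cup with a lug visible in its notch in each view. Descend.

```bash
python3 -m creep '0.3 0.8 5 0;0 0 9 0;0 0 9 0;0 0 9 0;0 0 8 0;0 0 7 0;0 0 6 0;0 0 4 0;0 0 2 0;0 0 1 0' && python3 -m creep '0 0 1 0;0 0 1 0;0 0 1 0;0 0 1 0;0 0 1 0;0 0 0 0;0 0 0 0;0 0 0 0;0 0 0 0;0 0 0 0'
```

```text
clock: 20.47
eef_pos: [0.5668, 0.0348, 0.1698]
tcp_rot: [[0.12, 0.993, -0.0], [0.993, -0.12, -0.0], [-0.0, -0.0, -1.0]]
wrist_force: [0.4, -0.6, -1.6]
opening: 0.533
grasp_force: 40.0
clock: 21.3
eef_pos: [0.5669, 0.0348, 0.1653]
tcp_rot: [[0.12, 0.993, 0.0], [0.993, -0.12, 0.0], [0.0, 0.0, -1.0]]
wrist_force: [-0.1, 0.7, 2.1]
opening: 0.529
grasp_force: 40.0
```

Contact at the expected height (0.1656); on the neck it would have stopped at 0.173. Now press gently.

```bash
python3 -m creep '0 0 1 0;0 0 1 0;0 0 1 0;0 0 1 0;0 0 1 0;0 0 1 0;0 0 0.5 0;0 0 0.5 0;0 0 0 0;0 0 0 0' && python3 -m creep '0 0 0.5 0;0 0 0.5 0;0 0 0.5 0;0 0 0.5 0;0 0 0 0;0 0 0 0;0 0 0 0;0 0 0 0;0 0 0 0;0 0 0 0'
```

```text
clock: 22.13
eef_pos: [0.5669, 0.0348, 0.1585]
tcp_rot: [[0.12, 0.993, 0.0], [0.993, -0.12, 0.0], [0.0, 0.0, -1.0]]
wrist_force: [-1.3, -0.2, 10.3]
opening: 0.527
grasp_force: 40.0
clock: 22.97
eef_pos: [0.567, 0.0348, 0.1575]
tcp_rot: [[0.12, 0.993, 0.001], [0.993, -0.12, 0.0], [0.0, 0.001, -1.0]]
wrist_force: [-3.9, -0.4, 19.5]
opening: 0.531
grasp_force: 40.0
```

Ring is on its stop: 8 mm down, about 20 N. Hold for over 3 s, then check.

```bash
Z='0 0 0 0;0 0 0 0;0 0 0 0;0 0 0 0;0 0 0 0;0 0 0 0;0 0 0 0;0 0 0 0;0 0 0 0;0 0 0 0'
python3 -m creep '0 0 0 0;0 0 0 0;0 0 0 0;0 0 0 0;0 0 0 0;0 0 0 0;0 0 0 0;0 0 0 0;0 0 0 0;0 0 0 0' >/dev/null
python3 -m creep '0 0 0 0;0 0 0 0;0 0 0 0;0 0 0 0;0 0 0 0;0 0 0 0;0 0 0 0;0 0 0 0;0 0 0 0;0 0 0 0' >/dev/null
python3 -m creep '0 0 0 0;0 0 0 0;0 0 0 0;0 0 0 0;0 0 0 0;0 0 0 0;0 0 0 0;0 0 0 0;0 0 0 0;0 0 0 0' >/dev/null
python3 -m creep '0 0 0 0;0 0 0 0;0 0 0 0;0 0 0 0;0 0 0 0;0 0 0 0;0 0 0 0;0 0 0 0;0 0 0 0;0 0 0 0'
python3 - <<'E'
from h import *
a=r.camera('side');b=r.camera('scene');A=[]
for c,i in(('side',a),('scene',b)):
  u=proj(c,[.5667,.0348,.13])[0].astype(int);A.append(cv2.resize(i[u[1]-40:u[1]+40,u[0]-40:u[0]+40],(400,400),interpolation=2))
cv2.imwrite('pics/g.png',np.hstack(A))
E
```

```text
clock: 26.3
eef_pos: [0.567, 0.0348, 0.1575]
tcp_rot: [[0.12, 0.993, 0.001], [0.993, -0.12, 0.0], [0.0, 0.001, -1.0]]
wrist_force: [-4.7, -1.0, 19.9]
opening: 0.536
grasp_force: 40.0
```

View pics/g.png

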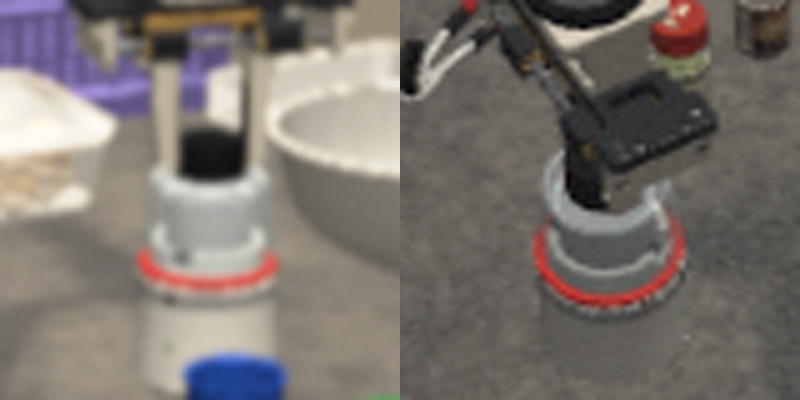

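The lid sits flat and centred on the red ring, which is pressed down onto the base ((210,270) left, (610,290) right), and it is held steady at about 20 N. Handing in.

```bash
python3 -c "
from rig import r
print(r.sign_off())"
```

```text
the job is handed in; nothing more can be done
None
```

The cup is home in the base with its lugs in the notches, and the lid is centred on the red ring. I held the ring right down at about 20 N for over 3 s and handed the job in at about 26 s with the lid still pressed; no verdict came back.

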